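# Vent the dry box: open the guard, crack the sealed lid and hold it ajar

### The job

The dry box inside the dust enclosure has to be vented. Slide the clear guard fully open, grip the lid of the dry box by its upright grip and pull until the sticky seal lets go, without letting the lid fly wide open, then hold the lid still, slightly open with a gap of about 30 mm at its front edge, and finish while still holding it there. Leave the bin, bottle, tape roll and pen cup where they stand.

Things in the scene. Friction and masses are not known exactly. Their poses are not given: they have to be found in the camera images.
- enclosure: Fixed low enclosure, 240 mm (x) by 440 mm (y), walls 125 mm high, 8 mm thick, clear front and back panes. Origin: centre of its underside, on the table; z up. Its +y half is a bay (inner 224 x 208 mm, floor 10 mm above the table) with the dry box; its -y half is roofed, flush with the wall tops. Track lips on the front and back walls reach 137 mm. Place and yaw vary.
- guard (a joint): Clear sliding guard, 224 x 212 x 5 mm, on top of the enclosure, in m. 0 = shut over the bay; grows as it slides towards the enclosure's -y, over the roof; 0.21 = fully open, at its stop. It may start up to 50 mm ajar. It drags with about 2 N and stays where it is left.
- guard_grip (a point): Middle of the guard's handle: a black upright block in the centre of the guard, 60 mm along the enclosure's x, 12 mm thick along its y. The point is 160 mm above the table, 13 mm below the block's top and 29 mm above the guard's upper face. Axes: those of the enclosure.
- dry_box: Grey tub, 150 mm along its x, 140 mm along its y, 60 mm high, fixed to the floor of the bay. Origin at the centre of its underside, z up. Its front (the side of the lid's grip) is its -x side, its hinge is on its +x side. It stands a little turned and shifted in the bay.
- lid_angle (a joint): Hinge of the dry box's white lid (156 x 146 x 10 mm, about 0.4 kg), rad: 0 = shut, grows as the front edge rises, to 1.2. Front edge 156 mm from the hinge: 0.19 rad is a 30 mm gap. A sticky seal resists: the pull at the grip peaks at roughly 13 to 18 N in the first 3 mm of lift and fades by 7 mm; then only the weight is left (2 to 4 N at the grip). Let go, it falls shut.
- lid: The dry box's lid. Origin: the middle of its hinge axis, on the underside of the lid's far edge, 60 mm above the dry box's underside; the hinge axis is the dry box's y. Axes: as the dry box's when shut, turning with the lid.
- lid_grip (a point): Black upright plate on the lid, 36 mm along the lid's x, 14 mm thick along its y, 40 mm high. Origin: mid-plate, 25 mm above the lid's top, 15 mm below the plate's top; from the hinge 126 mm towards the front (the lid's -x) and 35 mm up. Lid shut: 105 mm above the table. Axes: the lid's, tipping with it.
- parts_bin: Bystander: clear open bin with small black and red parts, 170 x 130 x 75 mm, origin under its centre.
- cleaner: Bystander: white bottle, 64 mm across, 170 mm high, origin under its centre.
- tape: Bystander: roll of clear tape lying flat, 96 mm across, 30 mm high, origin under its centre.
- pen_cup: Bystander: dark cup with pens, 76 mm across, pens to about 130 mm high, origin under its centre.

How it is judged:
On the way, in this order (a step that is already met when the one before it is completed fails the run):
1. the guard is fully open (within 15 mm of its stop) while the lid is still shut (value of joint guard above 0.195 m and value of joint lid_angle below 0.03 rad), for 0.2 s.
2. the seal is broken: the lid's front edge is up by 12 mm or more, pulled by the fingers (value of joint lid_angle above 0.08 rad and contact force between the fingers and lid above 1 N), for 0.1 s.
At the end, for the whole second after the job is handed in: The guard is within 15 mm of fully open, and the fingers still hold the lid by its grip, still, with its front edge 20 to 41 mm open (0.125 to 0.265 rad) (value of joint lid_angle between 0.125 and 0.265 rad and velocity of joint lid_angle between -0.1 and 0.1 rad/s and contact force between the fingers and lid above 1 N and value of joint guard above 0.195 m); the arm keeps its last pose, push and grip.
It fails at once if the lid flies wide open (front edge more than about 70 mm up) (value of joint lid_angle above 0.45 rad).
It fails at once if a bystander is moved by more than 30 mm (distance of any of parts_bin, cleaner, tape, pen_cup from where it was at the start of the episode above 0.03 m).
It also fails if it takes over 42 s, if anything falls off the work surface, if the arm or the gripper's body presses on something with over 40 N, if the wrist force passes 120 N, or if a joint passes its speed limit or range.

### The arm

A 7-joint arm with a two-finger parallel gripper is mounted at the origin on the work surface. World frame = base frame: x ahead of the robot, y to its left, z up, the work surface at z = 0. Lengths are in m, angles in rad, forces in N, time in s.
With the tool pointing down it reaches from about 0.35 to 0.9 m from the base axis. Payload 8.1 kg.
Tool frame: the origin (TCP) lies midway between the tips of the shut fingers; the grasp point (between the pads) lies arm.hold_point_z behind it (arm.hold_point_z is the distance from the TCP to the grasp point, in m); z points along the fingers, x is the direction in which the jaws open and shut, and the axes are right-handed (so a half turn about z gives the same grasp; the last joint's range is limited). The gripper opens to 92 mm and grips with 3 to 60 N. Pads are 19 mm wide; open, the fingers measure 130 mm over their backs; the gripper's body (75 mm by 190 mm) begins 47 mm behind the grasp point.
Start: joints at [-1.316, 0.434, 0.025, 1.573, -0.012, 1.134, -0.075], TCP at [0.219, 0.585, 0.227] pointing down, gripper open.
Joint ranges: [-2.62, 2.62], [-0.44, 2.09], [-1.27, 1.32], [0.08, 2.57], [-1.32, 4.46], [0.12, 2], [-2.74, 2.74]. Speed limits (rad/s): [2.22, 2.22, 3.01, 3.01, 3.14, 3.14, 3.14].

### API

Orientations are given as a rotation vector (axis times angle).
In Python, from cell import arm gives the robot as it stands.
- The arm moves only by the shell command python3 -m pendant 'ROWS' [FORCE]. ROWS is JSON, a list of rows, each an object with "dp": the shift along the tool's x, y, z in m, a list of three; "rotation": the turn, a rotation vector about the tool's x, y, z in rad, a list of three; "fingers": the closure, from -1 (fully open) to 1 (shut). In form: [{"dp": [x, y, z], "rotation": [rx, ry, rz], "fingers": fingers}, ...]. A call has 1 to 20 rows; each row is the pose to reach, as a shift and turn from the pose measured when the call began, along the tool's axes at that moment; what a row does not reach only later rows make up. A row lasts 1/8 s, in which the tool goes at most 62.5 mm and 10.7 degrees, less where a joint would pass 70% of its speed; a pose out of reach is approached as far as the arm can. A call with a gripper value outside its range is refused whole. The fingers move at their own pace and stop on an object; FORCE is the grip in N (left out, the last holds). Time passes only in rows, so rows that repeat a pose let the fingers close. It gives the time, the measured TCP pose, the force and the opening at its end, in the units of the state.
- arm.observe(): the state, without advancing time (a new reading comes with each control period).
- arm.get_image(name): name is "side" or "top"; returns the picture (400x640x3 uint8, blue, green, red); there is no depth.
- arm.camera_params(name): a dict with "camera_matrix" (3x3 intrinsics, pixels), "rvec" (rotation vector, rad) and "tvec" (3), from world to camera coordinates, as OpenCV has them. Camera axes: x right, y down, z forward; pixel columns grow to the right and rows downward; lengths in m; the calibration is good to about 2 mm. A picture is of the moment at which its call begins. camera_params takes no time and is no camera call.
- arm.sign_off(): hands the job in, once; it reports no verdict.
The state is a dict: "clock": time; "joints": joint angles; "dq": joint speeds; "joint_efforts": joint torques, N m; "position": TCP position; "ee_rot": TCP orientation; "force": force on the tool from outside, world axes, zero at the start; "ft_torque": the same for the moment, N m; "width": opening from 0.0 (shut) to 1.0 (fully open).
Only numpy, scipy, OpenCV 4.12 (cv2) and the standard library are available. Lean on these libraries where they do the work, as an engineer would, in place of code of your own. Each camera call takes 0.05 s, during which the arm holds its last target.

## Working session

There is one attempt and no reset: what is moved stays moved. The work goes in short steps, Python scripts to look and compute and a shell command to move; the robot and the scene stay as the last step left them, time stands still between calls to the robot, and variables do not carry over. Pictures are saved under pics/ and viewed, and the job is handed in when it is done.

```bash
mkdir -p pics; ls; python3 - <<'E'
from cell import arm
import cv2
print(arm.observe(), arm.hold_point_z)
for n in("side","top"):
    cv2.imwrite(f"pics/{n}0.png",arm.get_image(n)); print(n,arm.camera_params(n))
E
```

```text
pics
{'clock': 0.0, 'joints': array([-1.31557562,  0.43522392,  0.02497998,  1.57409744, -0.01157125,
        1.13400325, -0.075126  ]), 'dq': array([-0.00091904, -0.00097385, -0.00052989, -0.00013217,  0.00034351,
       -0.00052137,  0.00058324]), 'joint_efforts': array([ 2.78678311e-05, -6.67883849e+01,  9.84603725e-01, -3.14434040e+01,
       -6.05268474e-02,  4.34525299e-02,  1.64533758e-04]), 'position': array([0.21878294, 0.58490745, 0.22594435]), 'ee_rot': array([ 2.58052953e+00,  1.78995117e+00, -1.88151658e-03]), 'force': array([-0.39312229, -0.3599614 , -0.71927836]), 'ft_torque': array([-0.06830986,  0.04756732,  0.02381341]), 'width': 1.0002392363733683} 0.0188
side {'camera_matrix': array([[474.72462805,   0.        , 316.28478539],
       [  0.        , 474.72462805, 199.17712744],
       [  0.        ,   0.        ,   1.        ]]), 'rvec': array([ 0.35541034, -2.87826535,  1.03270071]), 'tvec': array([0.53062417, 0.17540442, 1.5476619 ])}
top {'camera_matrix': array([[445.96586829,   0.        , 327.78635913],
       [  0.        , 445.96586829, 197.09796155],
       [  0.        ,   0.        ,   1.        ]]), 'rvec': array([ 2.16707624, -2.20121275,  0.09800781]), 'tvec': array([0.02472966, 0.51898058, 1.45263795])}
```

View pics/side0.png

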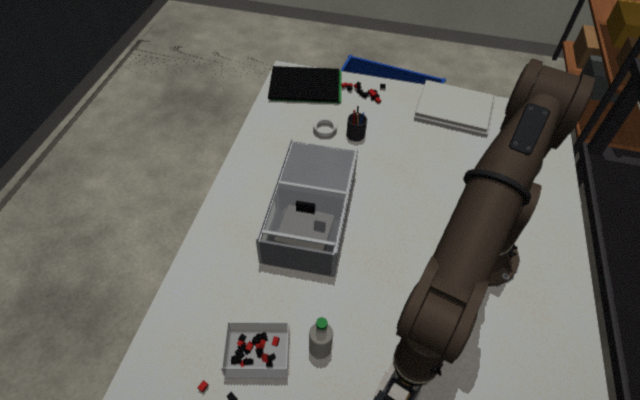

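View pics/top0.png

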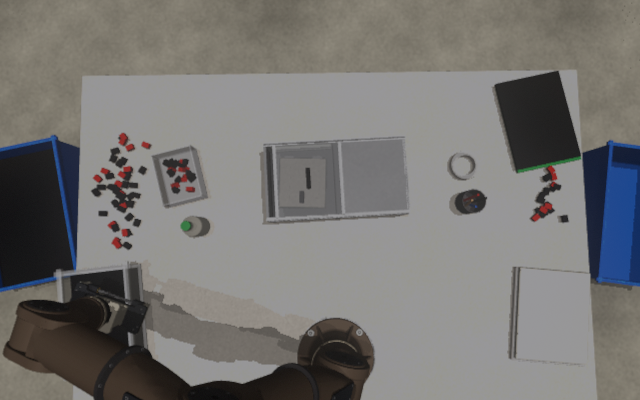

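```bash
python3 - <<'E'
import cv2
a=cv2.imread("pics/top0.png")[125:235,250:420]; cv2.imwrite("pics/tz.png",cv2.resize(a,None,fx=4.7,fy=4.7,interpolation=cv2.INTER_CUBIC))
a=cv2.imread("pics/side0.png")[130:280,250:370]; cv2.imwrite("pics/sz.png",cv2.resize(a,None,fx=4,fy=4,interpolation=cv2.INTER_CUBIC))
E
```

```text
(no output)
```

View pics/tz.png

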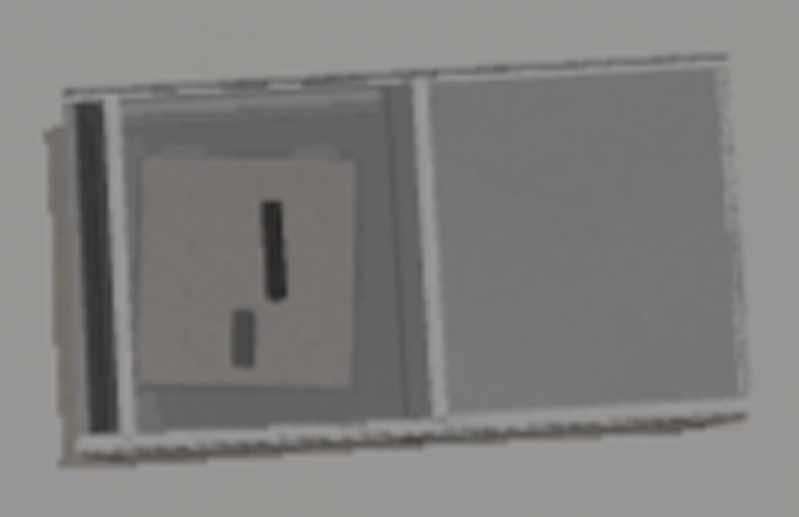

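View pics/sz.png

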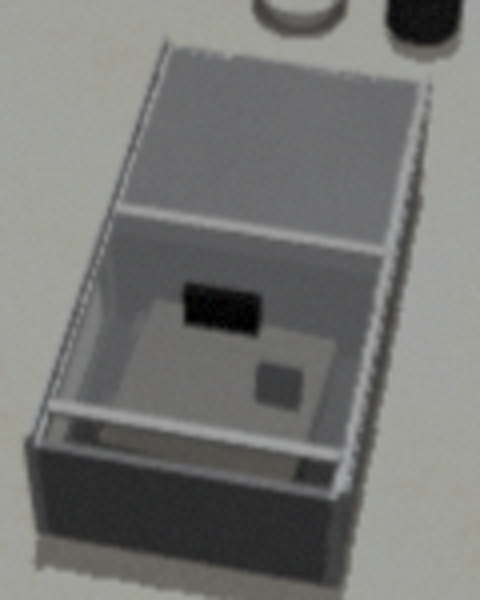

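```bash
cat > h.py <<'E'
import numpy as np,cv2
from cell import arm
from scipy.spatial.transform import Rotation as R
def bp(n,uv,z):
    c=arm.camera_params(n);K=c["camera_matrix"];M=cv2.Rodrigues(c["rvec"])[0];t=c["tvec"].ravel()
    d=M.T@np.linalg.inv(K)@np.array([uv[0],uv[1],1.]);o=-M.T@t
    return o+d*(z-o[2])/d[2]
def proj(n,P):
    c=arm.camera_params(n);return cv2.projectPoints(np.array(P,float).reshape(-1,3),c["rvec"],c["tvec"],c["camera_matrix"],None)[0].reshape(-1,2)
E
python3 - <<'E'
from h import *
T=lambda u,v:(250+u/4.7,125+v/4.7); S=lambda u,v:(250+u/4,130+v/4)
for k,p in dict(TL=(65,92),TR=(727,57),BR=(745,410),BL=(80,445)).items(): print(k,bp("top",T(*p),.137).round(4))
print("top roofedge", bp("top",T(421,82),.127),bp("top",T(439,415),.127))
print("guard edge", bp("top",T(112,98),.131),bp("top",T(127,432),.131))
for p in [(261,202),(282,202),(268,300),(287,298)]: print("handle",bp("top",T(*p),.173).round(4), bp("top",T(*p),.16).round(4))
for p in [(232,310),(255,310),(231,367),(253,367)]: print("lidgrip",bp("top",T(*p),.120).round(4))
for p in [(142,157),(355,160),(140,384),(352,387)]: print("lid",bp("top",T(*p),.080).round(4))
print("side handle top",[bp("side",S(*p),.173).round(4) for p in [(184,285),(261,293)]])
print("side lidgrip top",[bp("side",S(*p),.120).round(4) for p in [(258,364),(302,370)]])
print("side roof",[bp("side",S(*p),.137).round(4) for p in [(168,42),(430,85),(335,495),(30,437)]])
E
```

```text
TL [0.6746 0.2114 0.137 ]
TR [ 0.6916 -0.2222  0.137 ]
BR [ 0.46   -0.2269  0.137 ]
BL [0.4441 0.2027 0.137 ]
top roofedge [ 0.67994246 -0.02160699  0.127     ] [ 0.46028483 -0.02934579  0.127     ]
guard edge [0.67138695 0.18141907 0.131     ] [0.45225145 0.17306933 0.131     ]
handle [0.5949 0.0829 0.173 ] [0.5969 0.0834 0.16  ]
handle [0.5947 0.0696 0.173 ] [0.5967 0.07   0.16  ]
handle [0.5325 0.0792 0.173 ] [0.5338 0.0797 0.16  ]
handle [0.5336 0.0672 0.173 ] [0.5349 0.0676 0.16  ]
lidgrip [0.5316 0.1049 0.12  ]
lidgrip [0.5314 0.0898 0.12  ]
lidgrip [0.4941 0.1059 0.12  ]
lidgrip [0.4939 0.0915 0.12  ]
lid [0.6407 0.167  0.08  ]
lid [0.6365 0.0224 0.08  ]
lid [0.4864 0.1695 0.08  ]
lid [0.4821 0.0268 0.08  ]
side handle top [array([0.5949, 0.0752, 0.173 ]), array([0.5362, 0.0681, 0.173 ])]
side lidgrip top [array([0.531 , 0.0954, 0.12  ]), array([0.4967, 0.0925, 0.12  ])]
side roof [array([ 0.6891, -0.2148,  0.137 ]), array([ 0.4561, -0.2211,  0.137 ]), array([0.446 , 0.2085, 0.137 ]), array([0.675, 0.215, 0.137])]
```

```bash
cat >> h.py <<'E'
def go(target,xdir,tilt_about=None,tilt=0):
    """TCP target, jaw direction; prints dp, rotation"""
    s=arm.observe();R0=R.from_rotvec(s["ee_rot"]);p=s["position"]
    best=None
    for sg in(1,-1):
        x=sg*np.array(xdir,float);x[2]=0;x/=np.linalg.norm(x);z=np.array([0,0,-1.]);y=np.cross(z,x)
        Rt=R.from_matrix(np.c_[x,y,z])
        if tilt_about is not None: Rt=R.from_rotvec(np.array(tilt_about)*tilt)*Rt
        rv=(R0.inv()*Rt).as_rotvec()
        if best is None or np.linalg.norm(rv)<np.linalg.norm(best[1]): best=(sg,rv)
        print(sg,"rot",rv.round(4))
    print("dp",R0.inv().apply(np.array(target)-p).round(4), "pos",p.round(4),"axes",R0.as_matrix().round(3).tolist(),"F",s["force"].round(1),"w",round(s["width"],3),"t",s["clock"],"q",s["joints"].round(2))
E
python3 - <<'E'
from h import *
go([.564,.076,.27],[-.038,.999,0])
for n,uv,z in [("cleaner",(187,226),.17),("bin c",(180,176),.03)]: print(n,bp("top",uv,z))
E
```

```text
1 rot [-2.000e-04  1.400e-03 -3.959e-01]
-1 rot [1.9000e-03 2.0000e-04 2.7457e+00]
dp [-0.3559  0.5017 -0.0434] pos [0.2188 0.585  0.226 ] axes [[0.35, 0.937, -0.0], [0.937, -0.35, -0.001], [-0.001, 0.0, -1.0]] F [0.2 0.3 0.1] w 1.001 t 0.1 q [-1.32  0.44  0.02  1.57 -0.01  1.13 -0.08]
cleaner [0.42815099 0.43407711 0.17      ]
bin c [0.59558652 0.50142451 0.03      ]
```

```bash
python3 -m pendant '[{"dp":[0,0,-0.044],"rotation":[0,0,0],"fingers":-1},{"dp":[-0.03,0.042,-0.044],"rotation":[0,0,-0.04],"fingers":-1},{"dp":[-0.356,0.502,-0.044],"rotation":[0,0,-0.396],"fingers":-1},{"dp":[-0.356,0.502,-0.044],"rotation":[0,0,-0.396],"fingers":-1},{"dp":[-0.356,0.502,-0.044],"rotation":[0,0,-0.396],"fingers":-1},{"dp":[-0.356,0.502,-0.044],"rotation":[0,0,-0.396],"fingers":-1},{"dp":[-0.356,0.502,-0.044],"rotation":[0,0,-0.396],"fingers":-1},{"dp":[-0.356,0.502,-0.044],"rotation":[0,0,-0.396],"fingers":-1},{"dp":[-0.356,0.502,-0.044],"rotation":[0,0,-0.396],"fingers":-1},{"dp":[-0.356,0.502,-0.044],"rotation":[0,0,-0.396],"fingers":-1},{"dp":[-0.356,0.502,-0.044],"rotation":[0,0,-0.396],"fingers":-1},{"dp":[-0.356,0.502,-0.044],"rotation":[0,0,-0.396],"fingers":-1},{"dp":[-0.356,0.502,-0.044],"rotation":[0,0,-0.396],"fingers":-1},{"dp":[-0.356,0.502,-0.044],"rotation":[0,0,-0.396],"fingers":-1}]' 20; python3 - <<'E'
from h import *
go([.564,.0755,.143],[-.038,.999,0])
E
```

```text
clock: 1.85
position: [0.5636, 0.0774, 0.2704]
ee_rot: [-2.176, -2.266, 0.002]
force: [-0.9, -0.3, -1.3]
width: 0.998
1 rot [-0.0011  0.0007  0.0025]
-1 rot [-1.1000e-03 -1.8000e-03 -3.1391e+00]
dp [-0.0018  0.0005  0.1274] pos [0.5636 0.0774 0.2704] axes [[-0.04, 0.999, -0.001], [0.999, 0.04, -0.001], [-0.001, -0.001, -1.0]] F [-0.9 -0.3 -1.3] w 0.998 t 1.85 q [-0.41  0.31  0.24  1.66 -0.08  1.18  1.46]
```

Fast and accurate. Descend, then close on the handle.

```bash
python3 -m pendant '[{"dp":[-0.002,0,0.05],"rotation":[0,0,0],"fingers":-1},{"dp":[-0.002,0,0.1],"rotation":[0,0,0],"fingers":-1},{"dp":[-0.002,0,0.127],"rotation":[0,0,0],"fingers":-1},{"dp":[-0.002,0,0.127],"rotation":[0,0,0],"fingers":-1},{"dp":[-0.002,0,0.127],"rotation":[0,0,0],"fingers":1},{"dp":[-0.002,0,0.127],"rotation":[0,0,0],"fingers":1},{"dp":[-0.002,0,0.127],"rotation":[0,0,0],"fingers":1},{"dp":[-0.002,0,0.127],"rotation":[0,0,0],"fingers":1},{"dp":[-0.002,0,0.127],"rotation":[0,0,0],"fingers":1},{"dp":[-0.002,0,0.127],"rotation":[0,0,0],"fingers":1}]' 20; python3 - <<'E'
from h import *
cv2.imwrite("pics/t1.png",arm.get_image("side"))
go([.564+.177*.038,.0755-.177,.143],[-.038,.999,0])
E
```

```text
clock: 3.1
position: [0.5635, 0.0753, 0.1434]
ee_rot: [-2.176, -2.266, 0.002]
force: [-0.4, -0.1, 0.1]
width: 0.396
1 rot [-0.0012  0.0007  0.0025]
-1 rot [-1.1000e-03 -1.8000e-03 -3.1391e+00]
dp [-1.769e-01  1.000e-04  5.000e-04] pos [0.5635 0.0753 0.1434] axes [[-0.04, 0.999, -0.001], [0.999, 0.04, -0.001], [-0.001, -0.001, -1.0]] F [-0.3 -0.6 -0.2] w 0.35 t 3.15 q [-0.39  0.43  0.22  1.83 -0.12  0.9   1.5 ]
```

View pics/t1.png

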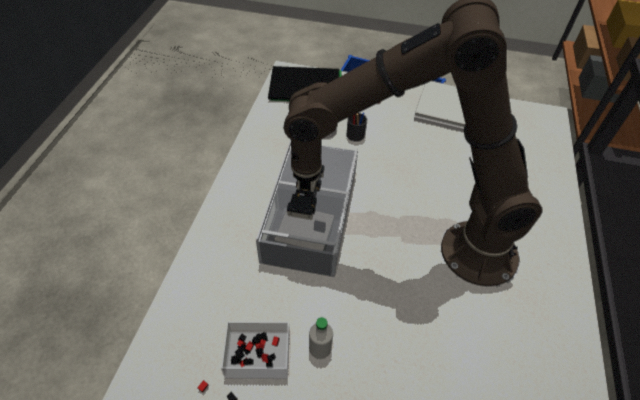

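```bash
python3 -m pendant '[{"dp":[0,0,0],"rotation":[0,0,0],"fingers":1},{"dp":[0,0,0],"rotation":[0,0,0],"fingers":1},{"dp":[0,0,0],"rotation":[0,0,0],"fingers":1},{"dp":[0,0,0],"rotation":[0,0,0],"fingers":1},{"dp":[0,0,0],"rotation":[0,0,0],"fingers":1}]' 20
```

```text
clock: 3.78
position: [0.5635, 0.0753, 0.1433]
ee_rot: [-2.176, -2.266, 0.002]
force: [0.2, 0.7, -0.7]
width: 0.128
```

```bash
python3 -m pendant '[{"dp":[-0.015,0,0],"rotation":[0,0,0],"fingers":1},{"dp":[-0.04,0,0],"rotation":[0,0,0],"fingers":1},{"dp":[-0.065,0,0],"rotation":[0,0,0],"fingers":1},{"dp":[-0.09,0,0],"rotation":[0,0,0],"fingers":1},{"dp":[-0.115,0,0],"rotation":[0,0,0],"fingers":1},{"dp":[-0.14,0,0],"rotation":[0,0,0],"fingers":1},{"dp":[-0.16,0,0],"rotation":[0,0,0],"fingers":1},{"dp":[-0.17,0,0],"rotation":[0,0,0],"fingers":1},{"dp":[-0.175,0,0],"rotation":[0,0,0],"fingers":1},{"dp":[-0.175,0,0],"rotation":[0,0,0],"fingers":1}]' 20
```

```text
clock: 5.03
position: [0.5707, -0.1, 0.1434]
ee_rot: [2.176, 2.266, -0.003]
force: [3.9, -1.8, -5.6]
width: 0.13
```

```bash
python3 -m pendant '[{"dp":[-0.003,0,0],"rotation":[0,0,0],"fingers":1},{"dp":[-0.006,0,0],"rotation":[0,0,0],"fingers":1},{"dp":[-0.006,0,0],"rotation":[0,0,0],"fingers":1}]' 20
```

```text
clock: 5.4
position: [0.5709, -0.106, 0.1434]
ee_rot: [2.176, 2.266, -0.003]
force: [3.1, 0.8, -3.4]
width: 0.129
```

```bash
python3 -m pendant '[{"dp":[-0.003,0,0],"rotation":[0,0,0],"fingers":1},{"dp":[-0.005,0,0],"rotation":[0,0,0],"fingers":1},{"dp":[-0.005,0,0],"rotation":[0,0,0],"fingers":1}]' 20;  python3 - <<'E'
from h import *
cv2.imwrite("pics/t2.png",arm.get_image("top")[100:260,220:440].repeat(3,0).repeat(3,1))
E
```

```text
clock: 5.78
position: [0.571, -0.1073, 0.1434]
ee_rot: [-2.171, -2.267, -0.001]
force: [0.7, 12.6, 0.3]
width: 0.129
```

View pics/t2.png

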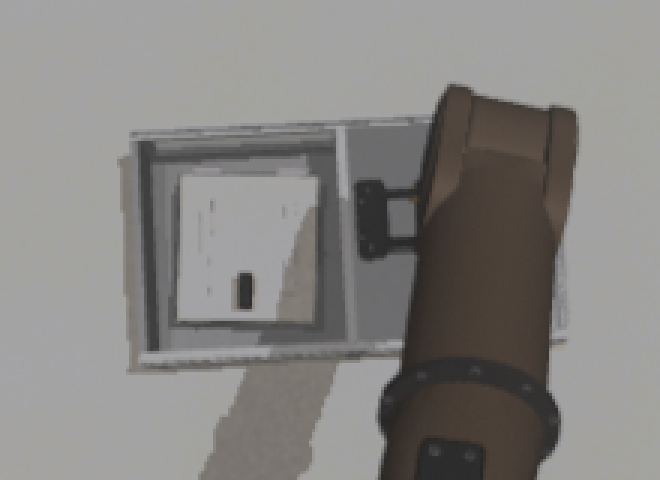

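Stop reached (12.6 N) and the bay is uncovered: the black lid grip is at about pixel (301.7, 197). Release, rise, and measure the grip unobstructed.

```bash
python3 -m pendant '[{"dp":[0.001,0,0],"rotation":[0,0,0],"fingers":-0.2},{"dp":[0.001,0,0],"rotation":[0,0,0],"fingers":-0.2},{"dp":[0.001,0,0],"rotation":[0,0,0],"fingers":-0.2},{"dp":[0.001,0,0],"rotation":[0,0,0],"fingers":-0.2},{"dp":[0.001,0,-0.03],"rotation":[0,0,0],"fingers":-0.2},{"dp":[0.001,0,-0.08],"rotation":[0,0,0],"fingers":-0.2}]' 40;  python3 - <<'E'
from h import *
a=arm.get_image("top"); b=arm.get_image("side")
cv2.imwrite("pics/t3.png",cv2.resize(a[130:230,250:350],None,fx=6,fy=6,interpolation=cv2.INTER_CUBIC))
cv2.imwrite("pics/s3.png",cv2.resize(b[150:290,250:370],None,fx=4,fy=4,interpolation=cv2.INTER_CUBIC))
sub=a[180:212,290:315].max(2)
print(sub[::1,4:20])
E
```

```text
clock: 6.58
position: [0.5699, -0.1066, 0.2228]
ee_rot: [-2.169, -2.264, 0.004]
force: [0.6, -0.3, 0.5]
width: 0.599
[[164 165 165 165 165 164 165 166 165 164 164 165 165 165 165 164]
 [164 164 165 165 164 164 165 165 165 164 163 164 165 165 165 165]
 [164 165 165 165 163 164 165 165 165 164 163 163 165 165 164 165]
 [165 165 166 165 163 164 165 165 165 164 163 163 165 165 164 164]
 [165 165 165 165 164 164 165 165 165 165 164 164 165 165 164 164]
 [164 165 166 165 165 165 165 165 165 165 165 165 165 165 165 165]
 [164 165 165 165 165 165 165 165 164 165 165 165 165 165 165 165]
 [165 165 165 165 166 164 164 164 163 164 164 165 165 165 165 164]
 [165 165 165 165 165 165 164 164 164 164 165 166 165 165 164 164]
 [165 165 165 165 165 164 165 165 165 165 164 164 164 165 164 163]
 [164 165 165 165 165 153 143 141 141 144 159 164 165 165 165 164]
 [164 164 164 164 164 123  74  67  67  81 148 163 165 165 165 165]
 [165 164 164 156 151 105  58  52  52  48 135 160 163 165 164 155]
 [165 165 165 142 129  91  57  52  53  46 117 156 163 164 164 140]
 [165 165 165 143 133  90  54  52  53  47 117
[... 461 characters left out ...]
  46 144 163 163 141 128 128]
 [165 165 165 141 130  98  67  59  52  65 146 163 163 141 129 127]
 [165 165 165 152 146 139 129 125 122 129 155 163 163 141 129 128]
 [165 165 165 164 165 165 165 165 165 165 165 165 165 141 131 130]
 [164 164 164 165 165 165 165 165 165 165 165 165 165 142 132 129]
 [140 140 141 140 141 141 142 143 143 143 144 145 146 129 119 116]
 [ 71  72  74  74  74  74  82  85  86  87  89  94  97  89  83  83]
 [ 75  75  76  76  77  77  79  80  80  81  82  82  81  76  74  74]
 [105 104 103  90  84  83  83  84  83  84  83  84  82  83  83  83]
 [130 129 128 115 108 108 109 108 108  97  91  91  90  90  91  90]
 [131 129 129 128 128 128 128 128 129 104  91  91  90  90  90  90]]
```

View pics/t3.png

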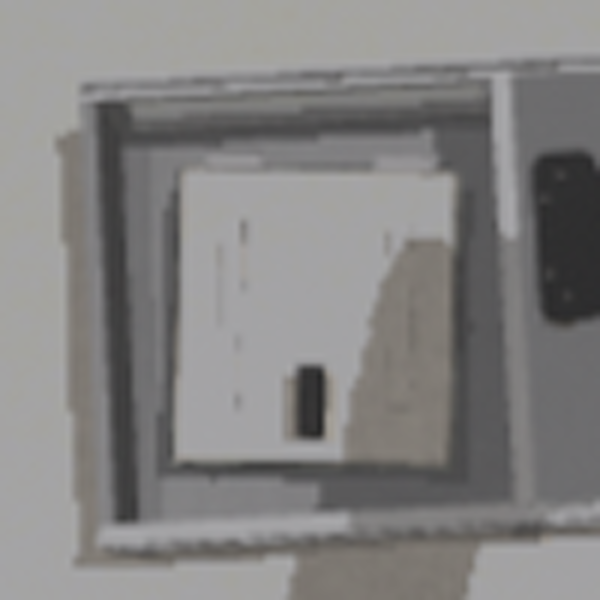

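View pics/s3.png

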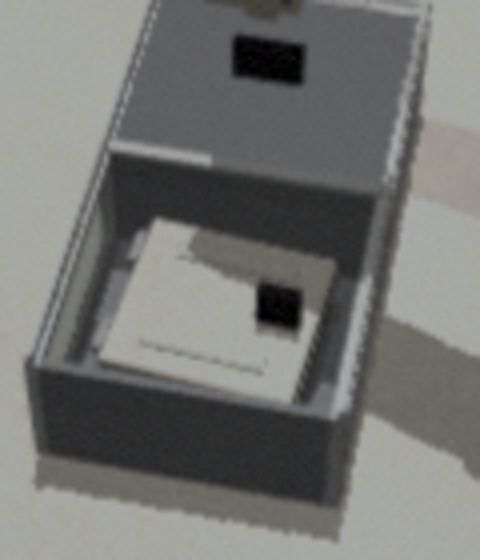

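```bash
python3 - <<'E'
from h import *
T=lambda u,v:(250+u/6-.42,130+v/6-.42)
print("grip",bp("top",(301.25,196.5),.12))
L=[bp("top",T(*p),.080) for p in [(182,170),(174,462),(457,172),(447,465)]]
print(np.round(L,4))
for a,b in((1,0),(3,2)):
    d=L[a+0]-L[b]; d=-d; print("yaw",np.arctan2(d[1],d[0]), np.hypot(*d[:2]))
d=L[0]-L[2];print("yaw y",np.arctan2(-d[0],d[1]),np.hypot(*d[:2]))
d=L[1]-L[3];print("yaw y",np.arctan2(-d[0],d[1]),np.hypot(*d[:2]))
S=lambda u,v:(250+u/4-.37,150+v/4-.37)
print("side grip top/bottom",[bp("side",S(*p),z).round(4) for p,z in [((258,283),.12),((302,289),.12),((256,319),.08),((300,328),.08)]])
yw=-.03
go([.5128,.0985,.19],[-np.sin(yw),np.cos(yw),0])
E
```

```text
grip [0.51436928 0.0992453  0.12      ]
[[0.6423 0.1679 0.08  ]
 [0.4868 0.1733 0.08  ]
 [0.6391 0.0217 0.08  ]
 [0.483  0.0294 0.08  ]]
yaw -0.034359376044173925 0.15558472672202905
yaw -0.04934855655369426 0.15628634215164133
yaw y -0.02193692392111845 0.14627416948733252
yaw y -0.026487280839196152 0.1439248263193921
side grip top/bottom [array([0.5326, 0.0934, 0.12  ]), array([0.4983, 0.0905, 0.12  ]), array([0.5323, 0.099 , 0.08  ]), array([0.4967, 0.0988, 0.08  ])]
1 rot [ 0.0063 -0.0014  0.0726]
-1 rot [ 2.1000e-03  9.7000e-03 -3.0689e+00]
dp [ 0.2085 -0.0525  0.0384] pos [ 0.5739 -0.1076  0.2285] axes [[-0.043, 0.999, 0.006], [0.999, 0.043, 0.001], [0.001, 0.006, -1.0]] F [-0.2 -0.  -0.4] w 0.598 t 6.675 q [-0.1   0.36  0.27  1.7  -0.11  1.09  1.81]
```

```bash
python3 -m pendant '[{"dp":[0.05,-0.013,0],"rotation":[0.006,0,0.02],"fingers":-0.2},{"dp":[0.11,-0.03,0],"rotation":[0.006,0,0.04],"fingers":-0.2},{"dp":[0.17,-0.045,0.02],"rotation":[0.006,-0.001,0.065],"fingers":-0.2},{"dp":[0.209,-0.052,0.038],"rotation":[0.006,-0.001,0.07],"fingers":-0.2},{"dp":[0.209,-0.052,0.038],"rotation":[0.006,-0.001,0.07],"fingers":-0.2},{"dp":[0.209,-0.052,0.038],"rotation":[0.006,-0.001,0.07],"fingers":-0.2}]' 40;  python3 - <<'E'
from h import *
go([.5135,.099,.088],[np.sin(.033),np.cos(.033),0])
E
```

```text
clock: 7.42
position: [0.5135, 0.0982, 0.1905]
ee_rot: [2.252, 2.19, 0.0]
force: [-0.3, -0.4, -0.3]
width: 0.598
1 rot [0.0006 0.0003 0.0053]
-1 rot [-4.0000e-04  9.0000e-04 -3.1363e+00]
dp [ 8.000e-04 -1.000e-04  1.025e-01] pos [0.5135 0.0982 0.1905] axes [[0.028, 1.0, 0.001], [1.0, -0.028, -0.0], [-0.0, 0.001, -1.0]] F [-0.3 -0.4 -0.3] w 0.598 t 7.425 q [-0.45  0.3   0.2   1.88 -0.07  0.96  1.33]
```

```bash
python3 -m pendant '[{"dp":[0.001,0,0.03],"rotation":[0,0,0.005],"fingers":-0.2},{"dp":[0.001,0,0.06],"rotation":[0,0,0.005],"fingers":-0.2},{"dp":[0.001,0,0.085],"rotation":[0,0,0.005],"fingers":-0.2},{"dp":[0.001,0,0.1],"rotation":[0,0,0.005],"fingers":-0.2},{"dp":[0.001,0,0.102],"rotation":[0,0,0.005],"fingers":-0.2},{"dp":[0.001,0,0.102],"rotation":[0,0,0.005],"fingers":-0.2}]' 40;  python3 - <<'E'
from h import *
cv2.imwrite("pics/s4.png",cv2.resize(arm.get_image("side")[150:290,230:370],None,fx=4,fy=4,interpolation=cv2.INTER_CUBIC))
E
```

```text
clock: 8.18
position: [0.5143, 0.099, 0.0892]
ee_rot: [2.257, 2.183, 0.002]
force: [0.6, -0.1, 0.3]
width: 0.597
```

View pics/s4.png

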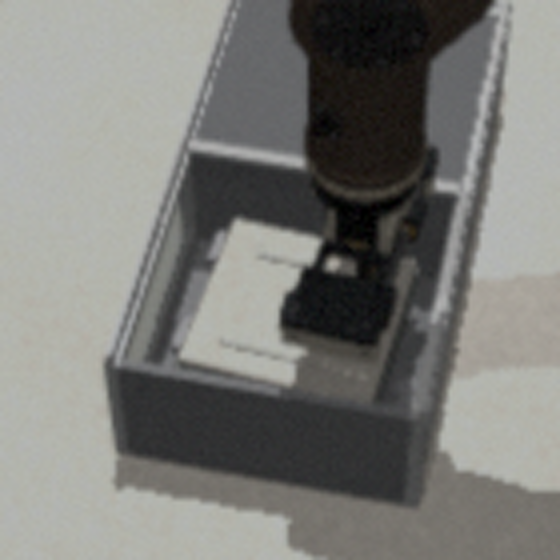

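The gripper is in the bay over the grip, with no contact. Close with 40 N.

```bash
python3 -m pendant '[{"dp":[0,0,0],"rotation":[0,0,0],"fingers":1},{"dp":[0,0,0],"rotation":[0,0,0],"fingers":1},{"dp":[0,0,0],"rotation":[0,0,0],"fingers":1},{"dp":[0,0,0],"rotation":[0,0,0],"fingers":1},{"dp":[0,0,0],"rotation":[0,0,0],"fingers":1},{"dp":[0,0,0],"rotation":[0,0,0],"fingers":1},{"dp":[0,0,0],"rotation":[0,0,0],"fingers":1},{"dp":[0,0,0],"rotation":[0,0,0],"fingers":1},{"dp":[0,0,0],"rotation":[0,0,0],"fingers":1}]' 45;  python3 - <<'E'
from h import *
s=arm.observe();print(s["width"],s["force"],s["ft_torque"])
# hinge in world & target motion
yw=-.033; c=np.cos(yw);sn=np.sin(yw)
p=s["position"]; R0=R.from_rotvec(s["ee_rot"])
g=p+R0.as_matrix()[:,2]*-.0188; print("grasp pt",g)
h=g+ .126*np.array([c,sn,0]); h[2]=.070; print("hinge",h)
ax=np.array([-sn,c,0])
for a in(.02,.04,.06,.08,.12,.16,.195):
    Q=R.from_rotvec(ax*a)  # +y rot moves -x up
    pn=h+Q.apply(p-h)
    print(a,"dp",R0.inv().apply(pn-p).round(4),"rot",(R0.inv()*Q*R0).as_rotvec().round(4))
E
```

```text
clock: 9.35
position: [0.5143, 0.0987, 0.0893]
ee_rot: [2.257, 2.183, 0.002]
force: [-1.1, -4.3, 2.9]
width: 0.149
0.14869705220823587 [-1.06828329 -4.30866119  2.93699363] [-0.88319759  0.13286345 -0.04990031]
grasp pt [0.51423927 0.09869239 0.1081202 ]
hinge [0.64017067 0.09453514 0.07      ]
0.02 dp [-0.      0.0004 -0.0025] rot [ 0.02 -0.   -0.  ]
0.04 dp [-0.      0.0009 -0.005 ] rot [ 0.04 -0.   -0.  ]
0.06 dp [-0.      0.0014 -0.0075] rot [ 0.06 -0.   -0.  ]
0.08 dp [-0.     0.002 -0.01 ] rot [ 0.08 -0.   -0.  ]
0.12 dp [-0.      0.0032 -0.0149] rot [ 1.2e-01 -1.0e-04 -0.0e+00]
0.16 dp [-0.      0.0047 -0.0198] rot [ 1.6e-01 -1.0e-04 -0.0e+00]
0.195 dp [-0.      0.0062 -0.024 ] rot [ 1.95e-01 -1.00e-04 -0.00e+00]
```

```bash
python3 -m pendant '[{"dp":[0,0.0002,-0.001],"rotation":[0.01,0,0],"fingers":1},{"dp":[0,0.0004,-0.0025],"rotation":[0.02,0,0],"fingers":1},{"dp":[0,0.0006,-0.0038],"rotation":[0.03,0,0],"fingers":1},{"dp":[0,0.0009,-0.005],"rotation":[0.04,0,0],"fingers":1},{"dp":[0,0.0009,-0.005],"rotation":[0.04,0,0],"fingers":1}]' 45
```

```text
clock: 9.98
position: [0.5151, 0.0987, 0.0944]
ee_rot: [-2.238, -2.164, 0.042]
force: [0.1, -2.8, -1.8]
width: 0.151
```

```bash
python3 -m pendant '[{"dp":[0,0.0005,-0.0025],"rotation":[0.02,0,0],"fingers":1},{"dp":[0,0.0011,-0.005],"rotation":[0.04,0,0],"fingers":1},{"dp":[0,0.0011,-0.005],"rotation":[0.04,0,0],"fingers":1}]' 45;  python3 - <<'E'
from h import *
print(arm.observe()["force"])
cv2.imwrite("pics/s5.png",cv2.resize(arm.get_image("side")[150:290,230:370],None,fx=4,fy=4,interpolation=cv2.INTER_CUBIC))
E
```

```text
clock: 10.35
position: [0.5162, 0.0986, 0.0995]
ee_rot: [-2.216, -2.143, 0.086]
force: [-1.7, -2.4, 0.2]
width: 0.155
[-1.73912074 -2.36938263  0.19972201]
```

View pics/s5.png

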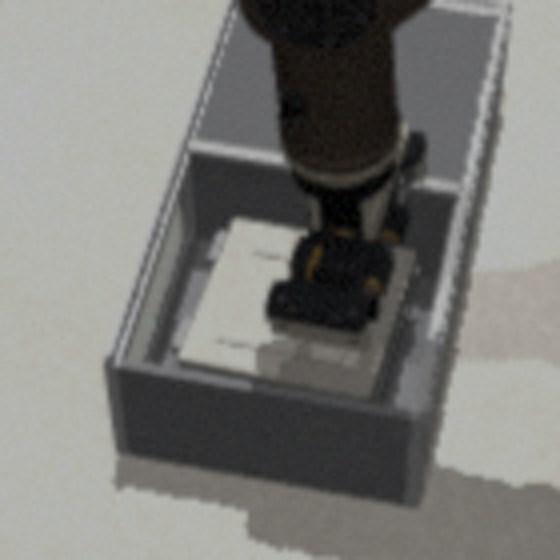

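```bash
python3 - <<'E'
from h import *
yw=-.033;c=np.cos(yw);sn=np.sin(yw);h=np.array([.6408,.0948,.07]);ax=np.array([-sn,c,0]);x=np.array([c,sn,0])
for a in(0,.04,.08):
    Q=R.from_rotvec(ax*a)
    P=[h+Q.apply(-.156*x+s*.073*ax+np.array([0,0,.01])) for s in(1,-1)]
    print(a,((proj("side",P)-[230,150])*4).round(0).tolist(), proj("top",P).round(1).tolist())
cv2.imwrite("pics/t5.png",cv2.resize(arm.get_image("top")[130:230,250:350],None,fx=6,fy=6,interpolation=cv2.INTER_CUBIC))
a=cv2.imread("pics/s4.png");b=cv2.imread("pics/s5.png");cv2.imwrite("pics/d.png",np.hstack([a[200:420,150:500],b[200:420,150:500]]))
E
```

```text
0 [[369.0, 406.0], [416.0, 260.0]] [[278.7, 206.4], [324.8, 207.2]]
0.04 [[368.0, 401.0], [415.0, 255.0]] [[278.5, 206.1], [324.9, 207.0]]
0.08 [[367.0, 397.0], [415.0, 250.0]] [[278.3, 205.8], [324.9, 206.6]]
```

View pics/d.png

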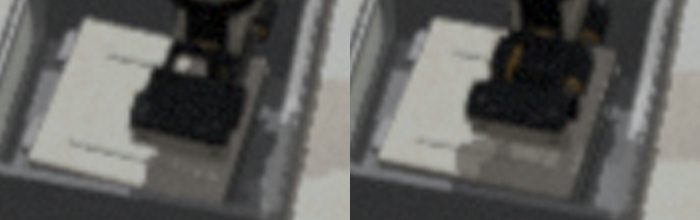

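View pics/t5.png

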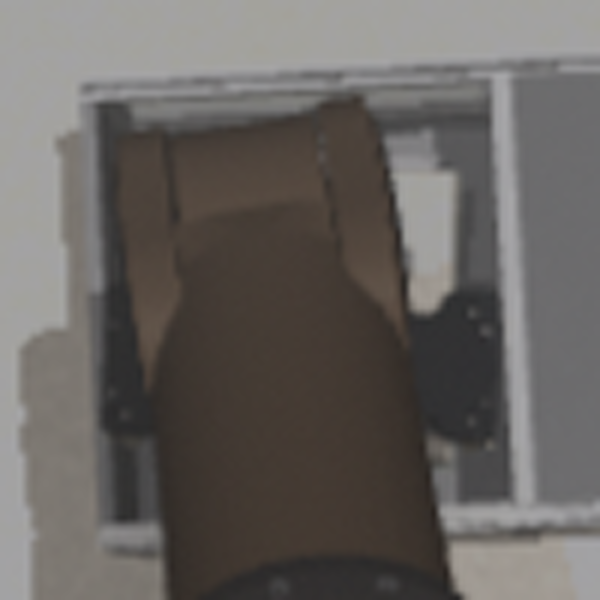

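Comparing before and after, the lid's near front corner moved up by about 13 zoomed pixels (model: 10 px for 0.08 rad), so the lid is following. Continue to ~0.19.

```bash
python3 - <<'E'
from h import *
s=arm.observe();p=s["position"];R0=R.from_rotvec(s["ee_rot"])
yw=-.033;ax=np.array([-np.sin(yw),np.cos(yw),0]);h=np.array([.6402,.0945,.07])
print(R0.as_matrix()[:,2], p)
for a in(.04,.08,.11):
    Q=R.from_rotvec(ax*a);print(a,R0.inv().apply(Q.apply(p-h)+h-p).round(4))
E
```

```text
[-0.07907916  0.00244046 -0.99686535] [0.51618898 0.09861809 0.09937622]
0.04 [-0.      0.0009 -0.005 ]
0.08 [-0.     0.002 -0.01 ]
0.11 [-0.      0.0029 -0.0137]
```

```bash
python3 -m pendant '[{"dp":[0,0.0005,-0.0025],"rotation":[0.02,0,0],"fingers":1},{"dp":[0,0.0009,-0.005],"rotation":[0.04,0,0],"fingers":1},{"dp":[0,0.0015,-0.0075],"rotation":[0.06,0,0],"fingers":1},{"dp":[0,0.002,-0.01],"rotation":[0.08,0,0],"fingers":1},{"dp":[0,0.0026,-0.0125],"rotation":[0.1,0,0],"fingers":1},{"dp":[0,0.0029,-0.0137],"rotation":[0.11,0,0],"fingers":1},{"dp":[0,0.0029,-0.0137],"rotation":[0.11,0,0],"fingers":1},{"dp":[0,0.0029,-0.0137],"rotation":[0.11,0,0],"fingers":1}]' 45;  python3 - <<'E'
from h import *
s=arm.observe();print(s["force"],s["ft_torque"],R.from_rotvec(s["ee_rot"]).as_matrix()[:,2])
a=cv2.resize(arm.get_image("side")[150:290,230:370],None,fx=4,fy=4,interpolation=cv2.INTER_CUBIC);cv2.imwrite("pics/s6.png",a)
b=cv2.imread("pics/s4.png");cv2.imwrite("pics/d2.png",cv2.resize(np.hstack([b[180:420,150:450],a[180:420,150:450]]),None,fx=1.33,fy=1.33))
yw=-.033;c=np.cos(yw);sn=np.sin(yw);h=np.array([.6408,.0948,.07]);ax=np.array([-sn,c,0]);x=np.array([c,sn,0])
for t in(0,.08,.19):
    P=[h+R.from_rotvec(ax*t).apply(-.156*x+.073*ax+np.array([0,0,z])) for z in(.01,0)]
    print(t,(((proj("side",P)-[230,150])*4+1.5-[150,180])*1.33).round(0).tolist())
E
```

```text
clock: 11.45
position: [0.5202, 0.0985, 0.1128]
ee_rot: [-2.156, -2.085, 0.198]
force: [-2.5, -3.6, -0.4]
width: 0.153
[-2.49048793 -3.61588857 -0.41467057] [-0.59606895  0.14669169  0.07614569] [-0.18764531  0.00605718 -0.98221818]
0 [[293.0, 303.0], [292.0, 312.0]]
0.08 [[291.0, 290.0], [292.0, 300.0]]
0.19 [[286.0, 272.0], [289.0, 283.0]]
```

View pics/d2.png

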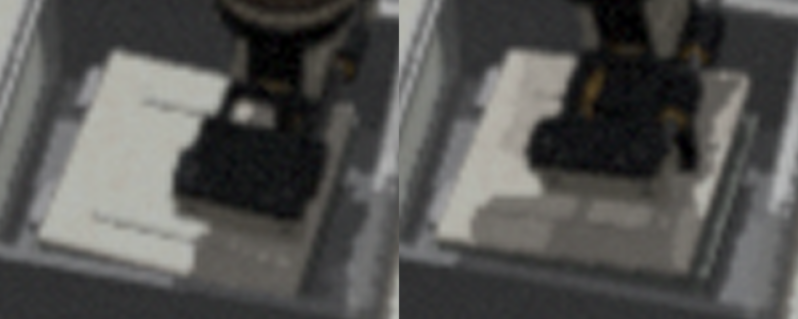

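```bash
python3 - <<'E'
from h import *
im=cv2.imread("pics/s6.png");im=cv2.resize(im[160:400,160:440],None,fx=2.5,fy=2.5,interpolation=cv2.INTER_CUBIC)
im=cv2.convertScaleAbs(im,alpha=1.5)
yw=-.033;c=np.cos(yw);sn=np.sin(yw);h=np.array([.6402,.0950,.07]);ax=np.array([-sn,c,0]);x=np.array([c,sn,0])
for t,col in((.125,(0,0,255)),(.19,(0,255,0)),(.25,(255,0,0))):
    P=[h+R.from_rotvec(ax*t).apply(-k*x+s*.073*ax+np.array([0,0,.01])) for k,s in((0,1),(.156,1),(.156,-1),(0,-1))]
    q=(((proj("side",P)+.5-[230,150])*4-[160,160])*2.5).astype(int)
    cv2.polylines(im,[q.reshape(-1,1,2)],True,col,1)
cv2.imwrite("pics/o.png",im)
E
```

```text
(no output)
```

View pics/o.png

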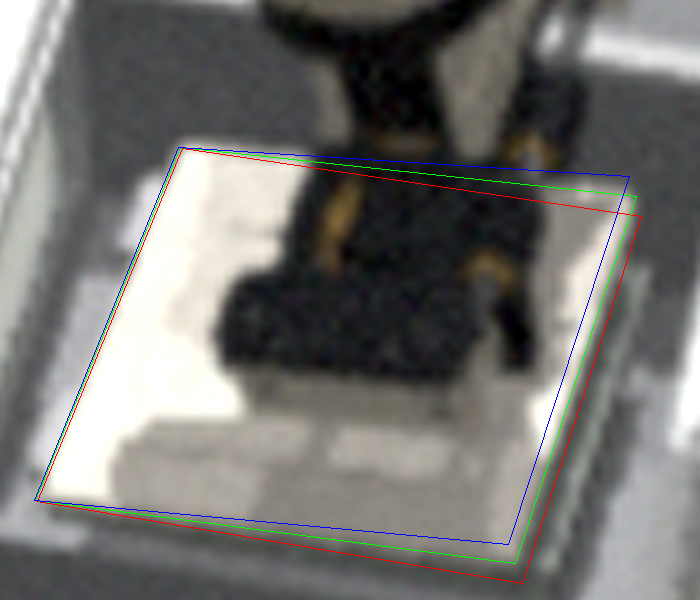

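Overlay: the lid's edges lie on the 0.19 rad outline (green). Settle, then check the guard and bystanders before handing in.

```bash
python3 -m pendant '[{"dp":[0,0,0],"rotation":[0,0,0],"fingers":1},{"dp":[0,0,0],"rotation":[0,0,0],"fingers":1},{"dp":[0,0,0],"rotation":[0,0,0],"fingers":1},{"dp":[0,0,0],"rotation":[0,0,0],"fingers":1}]' 45;  python3 - <<'E'
from h import *
s=arm.observe();print(s["position"],s["force"],s["width"],abs(s["dq"]).max())
b=arm.get_image("top");cv2.imwrite("pics/t7.png",b);a=arm.get_image("side");cv2.imwrite("pics/s7.png",cv2.resize(a[150:290,230:370],None,fx=4,fy=4))
gy=np.array([-.038,.999,0]);ctr=np.array([.567,-.006,0])
print("expected open handle top, top cam",proj("top",ctr+gy*-.102+[0,0,.173]))
E
```

```text
clock: 12.0
position: [0.5202, 0.0985, 0.1128]
ee_rot: [-2.156, -2.085, 0.198]
force: [-1.8, -2.9, -1.0]
width: 0.147
[0.52016738 0.09848572 0.11281372] [-1.78670145 -2.93320422 -1.02301429] 0.14741686928431721 0.0022078994769269855
expected open handle top, top cam [[369.74951318 175.05556624]]
```

View pics/t7.png

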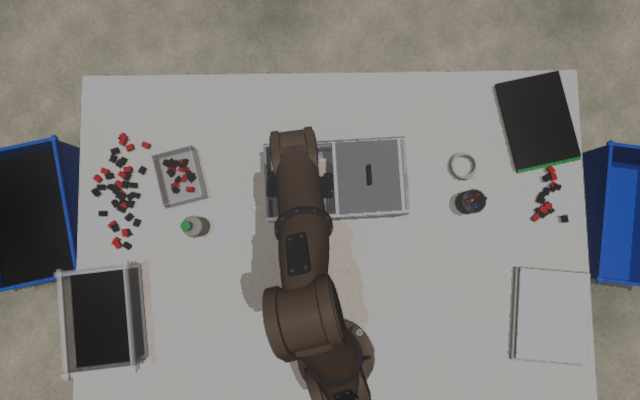

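View pics/s7.png

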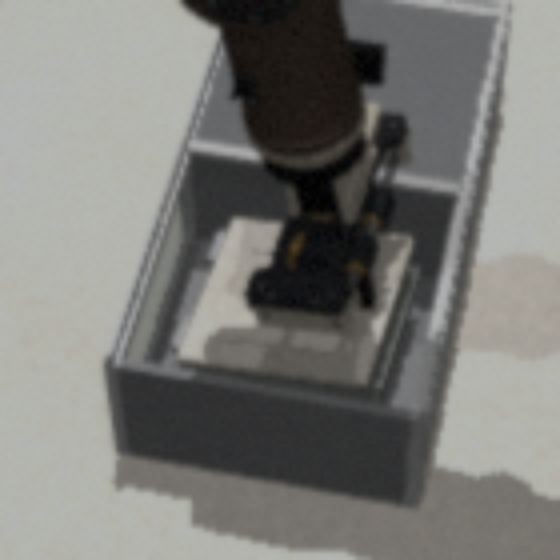

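The guard handle is at (369, 175) in the top view, as expected when fully open. The bin, bottle, tape and cup are at their original pixels, and the lid is held slightly open.

```bash
python3 -c "
from cell import arm
print(arm.sign_off())"
```

```text
the job is handed in; nothing more can be done
None
```

I slid the guard open, broke the lid's seal and handed the job in at about 12.1 s, with the gripper still holding the lid at about 0.19 rad (roughly a 30 mm gap). No verdict came back from the hand-in.

**Guard:** I gripped it by its handle and slid it until it met the stop at 12.6 N. In the last top view its handle is at (369, 175), against (370, 175) predicted for fully open.

**Lid:** I gripped the upright plate with 45 N and pulled slowly along the hinge arc.
- The side-view overlay put the lid at about 0.19–0.20 rad.
- The tool's tilt of 0.19 rad agrees with that.
- The grip width is 13.6 mm on the 14 mm plate.
- The arm is still, with joint speeds of about 0.002 rad/s.

**Bystanders:** The bin, bottle, tape and pen cup look unmoved in the last picture.

**Weak checks:**
- I read the force only between moves and never saw the seal's 13–18 N peak. While holding, the vertical force was only about 1 N, not the 2–4 N expected. That the lid came up rests on the pictures.
- One rough before-and-after comparison suggested a smaller opening, about 0.135 rad. I think the front wall hid the closed lid's corner there, so I went by the overlay.

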